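# Push the draining tray square into the corner of the bar

## Task

Push the steel draining tray along the worktop into the inside corner of the raised bar, until its whole back edge lies flush against the bar’s back face and its left end flush against its side face. Push it gently with the fingers from outside its rim, never gripping or lifting it, and do not touch or upset the bowl and the cup drying on it. Leave the carafe and the bottle where they stand, and finish with the hand clear.

Things in the scene. Friction and masses are not known exactly. Their poses are not given: they have to be found in the camera images.
- bar: Fixed raised L-shaped bar round the back and left of the worktop, wood top on white tiled faces, 60 mm high, turned up to 0.08 rad. Origin: on the worktop where the tray's centre belongs, x to the back. Its back face is the plane x = 0.100 m of this frame (it runs to y = -0.79), its side face the plane y = 0.160 m (it runs from the corner to x = -0.32).
- tray: Loose steel draining tray, 200 (x) by 320 (y) by 22 mm high, upright sides and floor 4 mm thick, about 0.9 kg with the ware. Origin: centre of its underside; x to its back edge (facing the back face), y to its left end, z up. Slides at about 2 to 7 N, more if also pressed down. Starts turned up to 0.3 rad against the bar, 40 to 85 mm short of the back face and 60 to 140 mm short of the side face.
- tray_back_left (a point): Outer corner of the tray at the end of the back edge and left end, on the underside.
- tray_back_right (a point): Outer corner of the tray at the end of the back edge and right end, on the underside.
- tray_front_left (a point): Outer corner of the tray at the end of the front edge (nearest the robot) and left end, on the underside.
- tray_front_right (a point): Outer corner of the tray at the end of the front edge and right end, on the underside.
- bowl: White ceramic bowl standing mouth-down on the tray, 120 mm across, 58 mm high, 0.22 kg, loose. Origin: centre of its rim, 4 mm above the tray's underside. Its centre lies about 80 mm left or right of the tray's middle and within 12 mm of the tray's long centre line.
- cup: White ceramic cup without a handle standing mouth-down on the tray beside the bowl, 78 mm across, 82 mm high, 0.16 kg, loose. Origin: centre of its rim, 4 mm above the tray's underside. On the half of the tray where the bowl is not.
- carafe: Glass carafe with a flared neck, 80 mm across, 180 mm high, standing 100 mm or more to the right of the tray. Origin: centre of its foot. To be left alone.
- bottle: Upright clear plastic washing-up bottle with a white cap, 60 mm across, 165 mm high, standing to the right of the tray nearer the robot. Origin: centre of its foot. To be left alone.
Mind the look-alikes: they are no part of the job. Leave any turquoise or yellow look-alike of the cup alone.

How it is judged:
By the outcome, as a careful person would: the job done as asked, in the order asked, and still so for the second after the job is handed in, with the robot touching nothing.
It also fails if it takes over 58 s, if anything falls off the work surface, if the arm or the gripper's body presses on something with over 40 N, if the wrist force passes 120 N, or if a joint passes its speed limit or range.

## Robot

A 7-joint arm with a two-finger parallel gripper is mounted at the origin on the work surface. World frame = base frame: x ahead of the robot, y to its left, z up, the work surface at z = 0. Lengths are in m, angles in degrees, forces in N, time in s.
With the tool pointing down it reaches from about 0.375 to 0.925 m from the base axis. Payload 3.1 kg.
Tool frame: the origin (TCP) lies between the finger pads, 19 mm behind the fingertips; this is the grasp point; z points along the fingers, y is the line along which they close (so a half turn about z gives the same grasp; the last joint's range is limited). The gripper opens to 85 mm and grips with 20 to 120 N. Pads are 22 mm wide; open, the fingers measure 114 mm over their backs; the gripper's body (76 mm by 85 mm) begins 54 mm behind the grasp point. The pads swing forward as they close: fully open they stand 13 mm farther back than shut.
Start: joints at [-78.942, 21.939, 2.515, 91.553, -1.026, 66.532, -2.859], TCP at [0.186, 0.623, 0.25] pointing down, gripper open.
Joint ranges: [-149.38, 149.38], [-23.57, 123.04], [-84.95, 90], [0, 143.3], [-89.99, 269.99], [3.08, 112.72], [-163.45, 163.45]. Speed limits (degrees/s): [159.86, 159.86, 180, 180, 180, 180, 180].

## Interface

Orientations are given as a 3x3 rotation matrix whose columns are the frame's x, y, z axes.
In Python, from bench import arm gives the robot as it stands.
- The arm moves only by the tool play_rows, never from a script. Its argument "plan" is a list of rows, each a list of 3 entries, a list of its own where there are three numbers: the gripper's target within -1 to 1 (fully open at 1, half-way at 0, shut at -1), then the shift along the tool's x, y, z in mm, then the turn about the tool's z in rad. In form: [[claw, [tx, ty, tz], twist], ...]. A call has 1 to 20 rows; each row is the pose to reach, as a shift and turn from the pose commanded when the call began, along the tool's axes at that moment; what a row does not reach only later rows make up. A row lasts 1/10 s, in which the tool goes at most 50 mm and 8.59 degrees, less where a joint would pass 70% of its speed; a pose out of reach is approached as far as the arm can. A call with a gripper value outside its range is refused whole. The fingers move at their own pace and stop on an object; "squeeze" is the grip in N (left out, the last holds). Time passes only in rows, so rows that repeat a pose let the fingers close. It gives the time, the measured TCP pose, the force, the opening and the grip force at its end, in the units of the state.
- arm.get_obs(): the state, without advancing time (a new reading comes with each control period).
- arm.snapshot(name): name is "scene" or "top"; returns (picture, depth): 420x560x3 uint8, red, green, blue; 420x560 float32, m along the optical axis (not along the pixel's ray), 0 where there is no reading.
- arm.camera_params(name): a dict with "camera_matrix" (3x3 intrinsics, pixels), "k1" (the pictures are not rectified: a ray, as slopes to the right and down, at radius r is drawn at 1 + k1 r^2 times it, then the intrinsics apply), "R" (3x3) and "t" (3): a world point X has camera coordinates R X + t. Camera axes: x right, y down, z forward; pixel columns grow to the right and rows downward; lengths in m; the calibration is good to about 2 mm. A picture is of the moment at which its call begins. camera_params takes no time and is no camera call.
- arm.sign_off(): hands the job in; it is judged then, once.
Trained networks look in the newest picture that a camera, given by its name, has taken for a name from the list of things; names that differ only in an ending like _2 or _b are one class to them, and where a whole thing is asked for, a point or a joint stands for the part that bears it (a point fixed in the world has none). Each returns a list of dicts, best first, with "conf" (0 to 1); they miss things now and then, are a little off and sometimes report something else, mostly with a low value. They report only what shows in the picture. A call takes as long as a camera call. They do not tell look-alikes from the thing itself.
- arm.look_for(camera, query): "at" ([row, column] as shares, 0 to 1, of the picture: columns of its width, rows of its height, amid what is visible of it).
- arm.regions_of(camera, query): "region" (420x560 bool, what is visible of it) and "at" ([row, column] as shares, 0 to 1, of the picture: columns of its width, rows of its height, amid what is visible of it).
- arm.pinpoint(camera, query): "at" ([row, column] as shares, 0 to 1, of the picture: columns of its width, rows of its height: a listed point, or the origin of a listed thing).
The state is a dict: "t": time; "joints": joint angles; "dq": joint speeds; "effort": joint torques, N m; "tcp_pos": TCP position; "tcp_rot": TCP orientation; "ft_force": force on the tool from outside, world axes, zero at the start; "ft_torque": the same for the moment, N m; "width": finger opening in m; "gripper_force": force on a finger pad.
Only numpy, scipy, OpenCV 4.12 (cv2) and the standard library are available. Lean on these libraries where they do the work, as an engineer would, in place of code of your own. Each camera call takes 0.05 s, during which the arm holds its last target. There are 200 camera calls.

## Working session

There is one attempt and no reset: what is moved stays moved. The work goes in short steps, Python scripts to look and compute and a tool call to move; the robot and the scene stay as the last step left them, time stands still between calls to the robot, and variables do not carry over. Pictures are saved under pics/ and viewed, at most 10 in all, crops included, and the job is handed in when it is done.

Besides the shell and the picture viewer there is one more tool, called after "Call:" as name(argument=value, ...) on one line, values as JSON. play_rows: Moves the arm, as the interface text tells. Its arguments: {"type":"object","properties":{"plan":{"type":"array"},"squeeze":{"type":"number"}},"required":["plan"]}

```bash
mkdir -p pics; cat > h.py <<'E'
import numpy as np, cv2
from bench import arm
def ray(cam,rc):
    p=arm.camera_params(cam);K=np.array(p["camera_matrix"]);R=np.array(p["R"]);t=np.array(p["t"])
    rc=np.atleast_2d(rc).astype(float)
    uv=rc[:,::-1].copy().reshape(-1,1,2)
    n=cv2.undistortPoints(uv,K,np.array([p["k1"],0,0,0.])).reshape(-1,2)
    d=np.c_[n,np.ones(len(n))]
    return -R.T@t, d@R, d, R, t
def onplane(cam,rc,z):
    c,d,_,_,_=ray(cam,rc); return c+d*((z-c[2])/d[:,2])[:,None]
def cloud(cam,depth,mask=None):
    m=depth>0
    if mask is not None: m&=mask
    rc=np.argwhere(m); c,d,_,_,_=ray(cam,rc); return rc,c+d*depth[m][:,None]
def px(a): return np.array(a)*[420,560]
def pix(cam,X):
    p=arm.camera_params(cam);R=np.array(p["R"])
    r,_=cv2.Rodrigues(R)
    q,_=cv2.projectPoints(np.atleast_2d(X).astype(float),r,np.array(p["t"]),np.array(p["camera_matrix"]),np.array([p["k1"],0,0,0.]))
    return q.reshape(-1,2)
E
python3 - <<'E'
from h import *
np.set_printoptions(precision=4,suppress=True)
for c in ["top","scene"]:
    im,d=arm.snapshot(c); cv2.imwrite(f"pics/{c}0.png",im[:,:,::-1]); np.save(f"pics/{c}0.npy",d)
    for n in ["bar","tray","tray_back_left","tray_back_right","tray_front_left","tray_front_right","bowl","cup","carafe","bottle"]:
        z={"tray":0,"bowl":.004,"cup":.004}.get(n,0)
        r=arm.pinpoint(c,n)
        print(c,n,[(round(x["conf"],2),px(x["at"]).round(),onplane(c,px(x["at"]),z)[0][:2].round(3)) for x in r[:3]])
o=arm.get_obs();print(o["tcp_pos"],o["tcp_rot"],o["t"])
E
```

```text
top bar []
top tray [(0.61, array([204., 266.]), array([ 0.57 , -0.104]))]
top tray_back_left [(0.84, array([146., 194.]), array([0.727, 0.093]))]
top tray_back_right [(0.58, array([179., 306.]), array([ 0.638, -0.211]))]
top tray_front_left [(0.69, array([217., 170.]), array([0.534, 0.153]))]
top tray_front_right [(0.59, array([253., 285.]), array([ 0.44 , -0.155]))]
top bowl [(0.87, array([203., 269.]), array([ 0.574, -0.112]))]
top cup [(0.8, array([282., 230.]), array([ 0.364, -0.011])), (0.66, array([192., 211.]), array([0.601, 0.043])), (0.59, array([281., 178.]), array([0.363, 0.128]))]
top carafe [(0.66, array([208., 386.]), array([ 0.561, -0.425])), (0.59, array([215., 172.]), array([0.54 , 0.149])), (0.33, array([251., 286.]), array([ 0.445, -0.158]))]
top bottle [(0.68, array([265., 412.]), array([ 0.409, -0.495]))]
scene bar []
scene tray [(0.85, array([225., 321.]), array([ 0.583, -0.026]))]
scene tray_back_left [(0.87, array([250., 393.]), array([0.722, 0.094]))]
scene tray_back_right [(0.76, array([273., 255.]), array([ 0.647, -0.224]))]
scene tray_front_left [(0.85, array([193., 371.]), array([0.539, 0.14 ]))]
scene tray_front_right [(0.96, array([205., 246.]), array([ 0.445, -0.166]))]
scene bowl [(0.58, array([251., 393.]), array([0.727, 0.089])), (0.55, array([228., 291.]), array([ 0.562, -0.096]))]
scene cup [(0.95, array([270., 219.]), array([ 0.608, -0.296])), (0.89, array([165., 291.]), array([ 0.363, -0.005])), (0.87, array([226., 352.]), array([0.621, 0.04 ]))]
scene carafe [(0.89, array([275., 159.]), array([ 0.562, -0.424]))]
scene bottle [(0.66, array([235., 117.]), array([ 0.406, -0.488]))]
[0.1863 0.6227 0.25  ] [[-0.958   0.2866 -0.    ]
 [ 0.2866  0.958  -0.    ]
 [ 0.     -0.     -1.    ]] 1.1
```

View pics/top0.png

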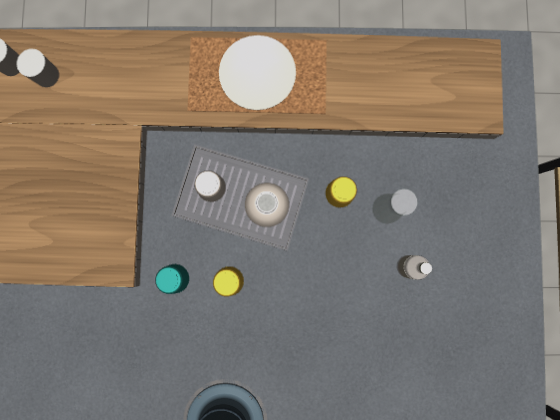

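View pics/scene0.png

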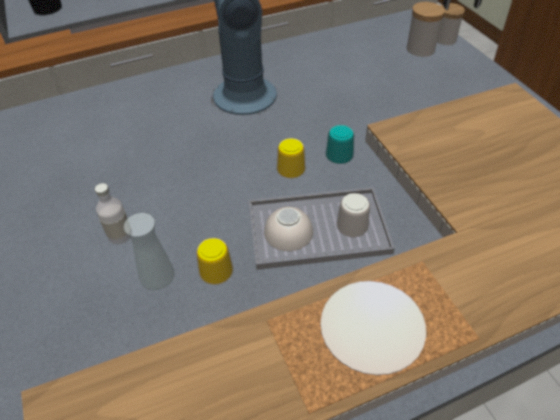

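```bash
python3 - <<'E'
from h import *
np.set_printoptions(precision=4,suppress=True)
for c in ["top","scene"]:
    im,_=arm.snapshot(c);d=np.load(f"pics/{c}0.npy")
    rc,X=cloud(c,d)
    f=(abs(X[:,2])<.01).sum(); print(c,len(X),f)
    # bar top heights
    m=(X[:,2]>.05)&(X[:,2]<.068)&(X[:,0]>.3)&(X[:,0]<1.2)&(abs(X[:,1])<.6)
    P=X[m]; print(P.min(0),P.max(0))
    # back bar: front edge: for y-bins the min x of top with x>0.7
    E=[]
    for y in np.arange(-.5,.15,.03):
        q=P[(abs(P[:,1]-y)<.01)&(P[:,0]>.68)]
        if len(q)>3:E.append((y,np.sort(q[:,0])[:3].mean()))
    print("back",np.array(E).round(3).tolist())
    E=[]
    for x in np.arange(.38,.76,.03):
        q=P[(abs(P[:,0]-x)<.01)&(P[:,1]>.16)]
        if len(q)>3:E.append((x,np.sort(q[:,1])[:3].mean()))
    print("side",np.array(E).round(3).tolist())
E
```

```text
top 234310 130116
[ 0.3337 -0.6     0.05  ] [1.0372 0.6    0.068 ]
back [[-0.5, 0.758], [-0.47, 0.758], [-0.44, 0.759], [-0.41, 0.759], [-0.38, 0.759], [-0.35, 0.76], [-0.32, 0.76], [-0.29, 0.76], [-0.26, 0.761], [-0.23, 0.762], [-0.2, 0.762], [-0.17, 0.763], [-0.14, 0.763], [-0.11, 0.764], [-0.08, 0.765], [-0.05, 0.766], [-0.02, 0.765], [0.01, 0.766], [0.04, 0.767], [0.07, 0.767], [0.1, 0.768], [0.13, 0.769]]
side [[0.38, 0.211], [0.41, 0.231], [0.44, 0.23], [0.47, 0.229], [0.5, 0.229], [0.53, 0.228], [0.56, 0.227], [0.59, 0.227], [0.62, 0.226], [0.65, 0.226], [0.68, 0.225], [0.71, 0.225], [0.74, 0.224]]
scene 234258 105364
[ 0.3513 -0.5999  0.05  ] [1.0339 0.5999 0.068 ]
back [[-0.5, 0.76], [-0.47, 0.76], [-0.44, 0.76], [-0.41, 0.761], [-0.38, 0.761], [-0.35, 0.764], [-0.32, 0.764], [-0.29, 0.763], [-0.26, 0.765], [-0.23, 0.764], [-0.2, 0.765], [-0.17, 0.764], [-0.14, 0.765], [-0.11, 0.766], [-0.08, 0.767], [-0.05, 0.768], [-0.02, 0.769], [0.01, 0.769], [0.04, 0.769], [0.07, 0.77], [0.1, 0.772], [0.13, 0.771]]
side [[0.38, 0.228], [0.41, 0.227], [0.44, 0.227], [0.47, 0.227], [0.5, 0.226], [0.53, 0.226], [0.56, 0.225], [0.59, 0.223], [0.62, 0.224], [0.65, 0.224], [0.68, 0.223], [0.71, 0.222], [0.74, 0.221]]
```

The top view shows the white cup at (184,207) and the bowl at (204,266) on the tray. The look-alikes are yellow cups at (190,343) and (282,227) and a turquoise one at (280,170), all off the tray. The carafe is at (202,404) and the bottle at (267,418).

From the images, the tray centre is about (0.587, -0.034) with yaw about -0.278. The goal is about (0.667, 0.066) with yaw -0.0175. The open gripper already lies parallel to the front edge, so I'll bring it over the space in front of that edge.

Call:
play_rows(plan=[[1, [-40, -50, 0], 0], [1, [-445, -566, 0], 0], [1, [-445, -566, 0], 0], [1, [-445, -566, 0], 0], [1, [-445, -566, 0], 0], [1, [-445, -566, 0], 0], [1, [-445, -566, 0], 0], [1, [-445, -566, 0], 0], [1, [-445, -566, 0], 0], [1, [-445, -566, 0], 0], [1, [-445, -566, 0], 0], [1, [-445, -566, 0], 0], [1, [-445, -566, 0], 0], [1, [-445, -566, 0], 0], [1, [-445, -566, 0], 0], [1, [-445, -566, 0], 0], [1, [-445, -566, 60], 0], [1, [-445, -566, 110], 0]])

```text
t: 3.0
tcp_pos: [0.4528, -0.0452, 0.1507]
tcp_rot: [[-0.959, 0.285, 0.007], [0.285, 0.959, 0.003], [-0.005, 0.005, -1.0]]
ft_force: [0.5, 0.9, -1.2]
width: 0.0856
gripper_force: 0.0
```

```bash
cat > tray.py <<'E'
from h import *
np.set_printoptions(precision=4,suppress=True)
Q={"tray_back_left":(.1,.16),"tray_back_right":(.1,-.16),"tray_front_left":(-.1,.16),"tray_front_right":(-.1,-.16)}
def fit(cams=("top","scene")):
    A=[];B=[]
    for c in cams:
        arm.snapshot(c)
        for n,q in Q.items():
            r=arm.pinpoint(c,n)
            if r and r[0]["conf"]>.4:
                A.append(q);B.append(onplane(c,px(r[0]["at"]),0)[0][:2]); print(c,n,B[-1])
    A=np.array(A);B=np.array(B);w=np.ones(len(A))
    for _ in range(5):
        a=(A*w[:,None]).sum(0)/w.sum();b=(B*w[:,None]).sum(0)/w.sum()
        H=((A-a)*w[:,None]).T@(B-b);th=np.arctan2(H[0,1]-H[1,0],H[0,0]+H[1,1])
        R=np.array([[np.cos(th),-np.sin(th)],[np.sin(th),np.cos(th)]]);t=b-R@a
        e=np.linalg.norm(A@R.T+t-B,axis=1);w=1/(1+(e/.006)**2)
    print("tray",t,"yaw",th,"res",e)
    for n,q in Q.items(): print(n,R@q+t)
if __name__=="__main__":
    fit(); o=arm.get_obs();print(o["t"],o["tcp_pos"],o["tcp_rot"][0],o["ft_force"])
E
python3 tray.py
```

```text
top tray_back_left [ 0.5948 -0.0271]
top tray_back_right [ 0.6434 -0.2106]
top tray_front_left [0.5378 0.1471]
top tray_front_right [ 0.4444 -0.1592]
scene tray_back_left [0.7282 0.0837]
scene tray_back_right [ 0.6471 -0.2243]
scene tray_front_left [0.5328 0.1418]
scene tray_front_right [ 0.4363 -0.1671]
tray [ 0.5861 -0.0379] yaw -0.2900526131746731 res [0.175  0.0117 0.0036 0.0034 0.0032 0.0117 0.0039 0.0094]
tray_back_left [0.7277 0.0868]
tray_back_right [ 0.6362 -0.2198]
tray_front_left [0.5361 0.144 ]
tray_front_right [ 0.4446 -0.1626]
3.5 [ 0.4522 -0.0467  0.1522] [-0.9581  0.2864  0.005 ] [-0.0118 -0.4369  0.3967]
```

Call:
play_rows(plan=[[1, [0, 0, 40], 0], [1, [0, 0, 80], 0], [1, [0, 0, 105], 0], [1, [0, 0, 115], 0], [1, [0, 0, 120], 0], [1, [-3, 0, 120], 0], [1, [-6, 0, 120], 0], [1, [-9, 0, 120], 0], [1, [-12, 0, 120], 0]])

```text
t: 4.4
tcp_pos: [0.4632, -0.0506, 0.0309]
tcp_rot: [[-0.958, 0.287, 0.002], [0.287, 0.958, 0.0], [-0.002, 0.001, -1.0]]
ft_force: [-0.6, 0.2, 0.6]
width: 0.0853
gripper_force: 0.0
```

Call:
play_rows(plan=[[1, [0, 0, 5], 0], [1, [0, 0, 10], 0], [1, [-2, 0, 11], 0], [1, [-5, 0, 11], 0], [1, [-8, -2, 11], -0.022], [1, [-11, -5, 11], -0.045], [1, [-14, -7, 11], -0.068], [1, [-17, -9, 11], -0.09], [1, [-20, -11, 11], -0.112], [1, [-23, -13.5, 11], -0.135], [1, [-26.5, -15.5, 11], -0.158], [1, [-29.7, -17.4, 11], -0.18], [1, [-33, -19.3, 11], -0.202], [1, [-36.3, -21.1, 11], -0.225], [1, [-40, -23, 11], -0.248], [1, [-43, -24.4, 11], -0.27], [1, [-43, -24.4, 11], -0.27]])

```text
t: 6.1
tcp_pos: [0.4971, -0.087, 0.0192]
tcp_rot: [[-1.0, 0.02, 0.002], [0.02, 1.0, -0.001], [-0.002, -0.001, -1.0]]
ft_force: [-0.9, -0.1, -0.4]
width: 0.0858
gripper_force: 0.3
```

```bash
python3 tray.py
```

```text
top tray_back_left [0.7191 0.1158]
top tray_back_right [ 0.7082 -0.2038]
top tray_front_left [0.5288 0.123 ]
top tray_front_right [ 0.5042 -0.2028]
scene tray_back_left [0.7168 0.1065]
scene tray_back_right [ 0.7041 -0.2106]
scene tray_front_left [0.5237 0.1134]
scene tray_front_right [ 0.5032 -0.203 ]
tray [ 0.6123 -0.0461] yaw -0.04517384195939302 res [0.0066 0.0074 0.0103 0.0017 0.0037 0.0009 0.0063 0.0025]
tray_back_left [0.7194 0.1092]
tray_back_right [ 0.705  -0.2105]
tray_front_left [0.5196 0.1182]
tray_front_right [ 0.5052 -0.2014]
6.6 [ 0.4964 -0.0861  0.0191] [-0.9998  0.0204  0.0005] [ 0.8403 -0.2975 -0.4169]
```

Call:
play_rows(plan=[[1, [5, 0, 0], 0], [1, [6, 20, 0], 0], [1, [6, 40, 0], 0], [1, [3, 40, 0], 0], [1, [0, 40, 0], 0], [1, [-4, 40, 0], 0], [1, [-8, 40, 0], 0], [1, [-12, 40, 0], 0], [1, [-16, 40, 0], 0], [1, [-20, 40, 0], 0], [1, [-24, 40, 0], 0], [1, [-28, 40, 0], 0], [1, [-32, 40, 0], 0], [1, [-36, 40, 0], 0], [1, [-40, 40, 0], 0], [1, [-44, 40, 0], 0], [1, [-47, 40, 0], 0], [1, [-49, 40, 0], 0], [1, [-49, 40, 0], 0]])

```text
t: 8.5
tcp_pos: [0.5467, -0.0473, 0.0192]
tcp_rot: [[-1.0, 0.021, 0.001], [0.021, 1.0, -0.0], [-0.001, -0.0, -1.0]]
ft_force: [-0.9, 0.1, -0.6]
width: 0.0852
gripper_force: 0.7
```

```bash
python3 tray.py
```

```text
top tray_back_left [0.7623 0.1165]
top tray_back_right [ 0.7595 -0.1994]
top tray_front_left [0.5676 0.1165]
top tray_front_right [ 0.5554 -0.2006]
scene tray_back_left [0.7588 0.1163]
scene tray_back_right [ 0.7561 -0.1979]
scene tray_front_left [0.5587 0.1144]
scene tray_front_right [ 0.5488 -0.1965]
tray [ 0.6585 -0.0414] yaw -0.012166575136232332 res [0.0021 0.0044 0.0079 0.0012 0.0019 0.0048 0.0056 0.0086]
tray_back_left [0.7604 0.1174]
tray_back_right [ 0.7565 -0.2026]
tray_front_left [0.5604 0.1198]
tray_front_right [ 0.5565 -0.2002]
9.0 [ 0.5467 -0.0473  0.0193] [-0.9998  0.021   0.0016] [-0.6113 -0.2123  0.3175]
```

```bash
python3 - <<'E'
from h import *
np.set_printoptions(precision=3,suppress=True)
print(arm.get_obs()["joints"])
im,d=arm.snapshot("top"); cv2.imwrite("pics/top1.png",im[:,:,::-1])
rc,X=cloud("top",d)
hsv=cv2.cvtColor(im,cv2.COLOR_RGB2HSV)[rc[:,0],rc[:,1]]
m=(hsv[:,0]>20)&(hsv[:,0]<35)&(hsv[:,1]>150)&(X[:,2]>.07)&(X[:,2]<.095)
for s in (X[:,1]<-.15,X[:,1]>-.15):
    P=X[m&s]; print(len(P),P.min(0),P.max(0))
E
```

```text
[-23.235  32.53   28.572 114.662 -24.359  38.563 109.695]
523 [ 0.569 -0.33   0.07 ] [ 0.634 -0.267  0.089]
548 [ 0.334 -0.041  0.07 ] [0.401 0.023 0.088]
```

View pics/top1.png

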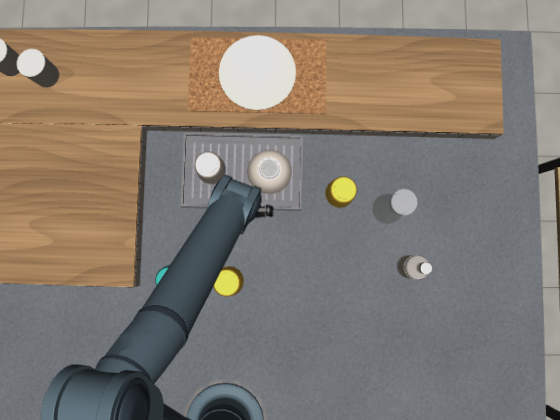

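Call:
play_rows(plan=[[1, [5, 0, 0], 0], [0, [8, 0, -40], 0], [0, [8, 0, -90], -0.1], [0, [0, -20, -130], -0.25], [0, [-20, -50, -130], -0.4], [0, [-50, -80, -130], -0.55], [0, [-80, -110, -130], -0.7], [0, [-110, -140, -130], -0.85], [0, [-142, -175, -130], -1.0], [0, [-142, -175, -130], -1.15], [0, [-142, -175, -130], -1.3], [0, [-142, -175, -130], -1.44], [0, [-142, -175, -130], -1.574], [0, [-142, -175, -130], -1.574], [0, [-142, -175, -90], -1.574], [0, [-142, -175, -70], -1.574], [0, [-142, -175, -70], -1.574]])

```text
t: 10.75
tcp_pos: [0.6801, -0.2265, 0.0822]
tcp_rot: [[-0.02, -1.0, -0.009], [-1.0, 0.02, 0.005], [-0.005, 0.009, -1.0]]
ft_force: [0.2, -1.0, -2.2]
width: 0.0427
gripper_force: 0.0
```

```bash
python3 tray.py; python3 -c "
from h import *
print(arm.get_obs()['joints'],arm.get_obs()['tcp_rot'])"
```

```text
top tray_back_left [0.7529 0.1152]
top tray_back_right [ 0.7506 -0.1942]
top tray_front_left [0.5597 0.1308]
top tray_front_right [ 0.5551 -0.1988]
scene tray_back_left [0.7627 0.1123]
scene tray_front_left [0.5669 0.1149]
tray [ 0.6574 -0.041 ] yaw -0.02323308999680982 res [0.0083 0.0095 0.0095 0.0014 0.0046 0.0086]
tray_back_left [0.7611 0.1167]
tray_back_right [ 0.7536 -0.2032]
tray_front_left [0.5611 0.1213]
tray_front_right [ 0.5537 -0.1986]
11.25 [ 0.6849 -0.2251  0.0905] [-0.0169 -0.9999  0.0014] [ 0.5812  0.1728 -0.6876]
[ 53.52852669  55.95249664 -62.53678443  84.55019921  51.23383787
  70.85794033 163.31943198] [[-0.01693262 -0.99985567  0.00138774]
 [-0.99985419  0.01692949 -0.00223379]
 [ 0.00220997 -0.00142536 -0.99999654]]
```

The last joint is near its limit, so I'll take the opposite half turn, which gives the same pose, before pushing.

Call:
play_rows(plan=[[0, [0, 0, -40], 0.14], [0, [0, 0, -70], 0.28], [0, [0, 0, -70], 0.42], [0, [0, 0, -70], 0.56], [0, [0, 0, -70], 0.7], [0, [0, 0, -70], 0.84], [0, [0, 0, -70], 0.98], [0, [0, 0, -70], 1.12], [0, [0, 0, -70], 1.26], [0, [0, 0, -70], 1.4], [0, [0, 0, -70], 1.54], [0, [0, 0, -70], 1.68], [0, [0, 0, -70], 1.82], [0, [0, 0, -70], 1.96], [0, [0, 0, -70], 2.1], [0, [0, 0, -70], 2.24], [0, [0, 0, -70], 2.38], [0, [0, 0, -70], 2.52], [0, [0, 0, -70], 2.66], [0, [0, 0, -70], 2.8]])

```text
t: 13.25
tcp_pos: [0.6843, -0.2247, 0.1596]
tcp_rot: [[-0.314, 0.95, 0.0], [0.95, 0.314, -0.0], [-0.0, 0.0, -1.0]]
ft_force: [-0.4, 0.1, -0.8]
width: 0.0424
gripper_force: 0.0
```

Call:
play_rows(plan=[[0, [0, 0, 0], 0.14], [0, [0, 0, 0], 0.28], [0, [0, 0, 0], 0.342], [0, [0, 0, 0], 0.342]])

```text
t: 13.65
tcp_pos: [0.6845, -0.2246, 0.1597]
tcp_rot: [[0.017, 1.0, 0.001], [1.0, -0.017, -0.001], [-0.001, 0.001, -1.0]]
ft_force: [0.6, 0.4, -0.6]
width: 0.0428
gripper_force: 0.0
```

```bash
python3 -c "
from h import *
o=arm.get_obs();print(o['t'],o['joints'],o['tcp_rot'],o['tcp_pos'])"
```

```text
13.65 [ 37.27149432  38.22119124 -32.97274223  83.38607877  21.88227828
  64.80814904  -0.38804292] [[ 1.68688061e-02  9.99857533e-01  5.98013557e-04]
 [ 9.99857486e-01 -1.68683973e-02 -6.82181152e-04]
 [-6.71996433e-04  6.09435913e-04 -9.99999589e-01]] [ 0.68445904 -0.22456093  0.15965862]
```

Call:
play_rows(plan=[[0, [0, 0, 45], 0], [0, [0, 0, 90], 0], [0, [0, 0, 120], 0], [0, [0, 0, 132], 0], [0, [0, 0, 136], 0], [0, [4, 0, 136], 0], [0, [8, 0, 136], 0], [0, [12, 0, 136], 0], [0, [16, 0, 136], 0], [0, [20, 0, 136], 0], [0, [24, 0, 136], 0], [0, [28, 0, 136], 0], [0, [32, 0, 136], 0], [0, [36, 0, 136], 0], [0, [40, 0, 136], 0], [0, [44, 0, 136], 0], [0, [48, 0, 136], 0], [0, [50, 0, 136], 0], [0, [50, 0, 136], 0]])

```text
t: 15.55
tcp_pos: [0.6851, -0.1736, 0.0228]
tcp_rot: [[0.017, 1.0, -0.0], [1.0, -0.017, 0.001], [0.001, -0.0, -1.0]]
ft_force: [-0.5, -2.2, 0.2]
width: 0.0423
gripper_force: 0.8
```

```bash
python3 tray.py
```

```text
top tray_back_left [0.7538 0.1601]
top tray_back_right [ 0.7545 -0.1595]
top tray_front_left [0.5546 0.1622]
top tray_front_right [ 0.5603 -0.1599]
scene tray_back_left [0.7547 0.155 ]
scene tray_back_right [ 0.7518 -0.1661]
scene tray_front_left [0.5642 0.1512]
tray [ 0.6552 -0.0015] yaw -0.0025364987128014154 res [0.0025 0.0022 0.0035 0.0056 0.0034 0.0053 0.0115]
tray_back_left [0.7556 0.1583]
tray_back_right [ 0.7548 -0.1617]
tray_front_left [0.5556 0.1588]
tray_front_right [ 0.5548 -0.1612]
16.05 [ 0.685  -0.1745  0.0227] [ 0.0176  0.9998 -0.0004] [0.5226 0.1354 0.8397]
```

Call:
play_rows(plan=[[0, [-5, 0, 0], 0], [0, [-5, -23, 0], 0], [0, [-2, -23, 0], 0], [0, [2, -23, 0], 0], [0, [6, -23, 0], 0], [0, [10, -23, 0], 0], [0, [14, -23, 0], 0], [0, [18, -23, 0], 0], [0, [22, -23, 0], 0], [0, [26, -23, 0], 0], [0, [30, -23, 0], 0], [0, [34, -23, 0], 0], [0, [38, -23, 0], 0], [0, [42, -23, 0], 0], [0, [46, -23, 0], 0], [0, [50, -23, 0], 0], [0, [54, -23, 0], 0], [0, [57, -23, 0], 0], [0, [58, -23, 0], 0], [0, [58, -23, 0], 0]])

```text
t: 18.05
tcp_pos: [0.6633, -0.1158, 0.023]
tcp_rot: [[0.017, 1.0, 0.0], [1.0, -0.017, 0.001], [0.001, 0.0, -1.0]]
ft_force: [-1.0, -1.6, 0.5]
width: 0.043
gripper_force: 0.7
```

```bash
python3 tray.py
```

```text
top tray_back_left [0.7504 0.2174]
top tray_front_left [0.5602 0.2133]
scene tray_back_left [0.7556 0.2112]
scene tray_back_right [ 0.7633 -0.1081]
scene tray_front_left [0.5638 0.2023]
tray [0.6602 0.0509] yaw 0.017850785785486878 res [0.0084 0.0051 0.0023 0.0009 0.0093]
tray_back_left [0.7573 0.2126]
tray_back_right [ 0.763  -0.1073]
tray_front_left [0.5573 0.2091]
tray_front_right [ 0.563  -0.1109]
18.55 [ 0.6632 -0.1161  0.0229] [ 0.0176  0.9998 -0.    ] [ 0.0793 -0.4232  0.0723]
```

Call:
play_rows(plan=[[0, [2, 0, 0], 0], [0, [4, 0, 0], 0], [0, [6, 0, 0], 0], [0, [7, 0, 0], 0], [0, [8, 0, 0], 0], [0, [8, 0, 0], 0]])

```text
t: 19.15
tcp_pos: [0.6633, -0.1086, 0.0229]
tcp_rot: [[0.018, 1.0, -0.0], [1.0, -0.018, 0.0], [0.0, -0.0, -1.0]]
ft_force: [-0.4, -2.7, -0.6]
width: 0.0427
gripper_force: 1.2
```

Call:
play_rows(plan=[[0, [1, 0, 0], 0], [0, [2, 0, 0], 0], [0, [2, 0, 0], 0]])

```text
t: 19.45
tcp_pos: [0.6634, -0.1064, 0.0229]
tcp_rot: [[0.018, 1.0, -0.0], [1.0, -0.018, 0.0], [0.0, -0.0, -1.0]]
ft_force: [-0.2, -2.9, -1.2]
width: 0.0427
gripper_force: 1.2
```

Call:
play_rows(plan=[[0, [1, 0, 0], 0], [0, [2, 0, 0], 0], [0, [2, 0, 0], 0]])

```text
t: 19.75
tcp_pos: [0.6634, -0.1053, 0.0229]
tcp_rot: [[0.018, 1.0, -0.0], [1.0, -0.018, -0.001], [-0.001, -0.0, -1.0]]
ft_force: [0.3, -4.2, -0.3]
width: 0.0427
gripper_force: 1.8
```

Call:
play_rows(plan=[[0, [1, 0, 0], 0], [0, [1, 0, 0], 0]])

```text
t: 19.95
tcp_pos: [0.6634, -0.1053, 0.0229]
tcp_rot: [[0.019, 1.0, -0.0], [1.0, -0.019, -0.002], [-0.002, -0.0, -1.0]]
ft_force: [-0.1, -4.6, -0.6]
width: 0.0425
gripper_force: 2.5
```

Call:
play_rows(plan=[[0, [1, 0, 0], 0], [0, [1, 0, 0], 0]])

```text
t: 20.15
tcp_pos: [0.6634, -0.1052, 0.0229]
tcp_rot: [[0.019, 1.0, -0.0], [1.0, -0.019, -0.003], [-0.003, -0.0, -1.0]]
ft_force: [-0.2, -5.8, 0.2]
width: 0.0426
gripper_force: 3.0
```

Call:
play_rows(plan=[[0, [2, 0, 0], 0], [0, [4, 0, 0], 0], [0, [4, 0, 0], 0]])

```text
t: 20.45
tcp_pos: [0.6634, -0.1051, 0.023]
tcp_rot: [[0.02, 1.0, -0.0], [1.0, -0.02, -0.008], [-0.008, -0.0, -1.0]]
ft_force: [-0.0, -9.8, 0.7]
width: 0.0429
gripper_force: 4.9
```

```bash
python3 tray.py
```

```text
top tray_back_left [0.7532 0.2227]
top tray_front_left [0.5672 0.2195]
top tray_front_right [ 0.5534 -0.0906]
scene tray_back_left [0.7542 0.2305]
scene tray_back_right [ 0.76   -0.0991]
scene tray_front_left [0.5676 0.2165]
scene tray_front_right [ 0.7634 -0.0989]
tray [0.6611 0.0615] yaw -0.0047448676093488395 res [0.0088 0.0059 0.0101 0.0122 0.0003 0.008  0.2031]
tray_back_left [0.7618 0.221 ]
tray_back_right [ 0.7603 -0.099 ]
tray_front_left [0.5618 0.222 ]
tray_front_right [ 0.5603 -0.098 ]
20.95 [ 0.6635 -0.1051  0.023 ] [ 0.0204  0.9998 -0.0003] [ 0.2519 -9.8803 -0.653 ]
```

Call:
play_rows(plan=[[0, [-10, 0, 0], 0], [0, [-25, 0, 0], 0], [0, [-25, -10, -40], 0], [0, [-25, -30, -85], -0.1], [0, [-10, -70, -125], -0.24], [0, [20, -100, -125], -0.38], [0, [50, -133, -125], -0.52], [0, [90, -133, -125], -0.66], [0, [130, -133, -125], -0.8], [0, [158, -133, -125], -0.94], [0, [158, -133, -125], -1.08], [0, [158, -133, -125], -1.22], [0, [158, -133, -125], -1.36], [0, [158, -133, -125], -1.5], [1, [158, -133, -125], -1.571], [1, [158, -133, -85], -1.571], [1, [158, -133, -45], -1.571], [1, [158, -133, -15], -1.571], [1, [158, -133, 2], -1.571], [1, [158, -133, 3], -1.571]])

```text
t: 22.95
tcp_pos: [0.5314, 0.0621, 0.0181]
tcp_rot: [[-1.0, 0.017, -0.005], [0.017, 1.0, 0.001], [0.005, 0.001, -1.0]]
ft_force: [-0.6, -0.7, 0.1]
width: 0.0853
gripper_force: 0.0
```

```bash
python3 tray.py; python3 -c "
from h import *
print(arm.get_obs()['joints'])"
```

```text
top tray_back_left [0.7581 0.2261]
top tray_front_left [0.5688 0.231 ]
scene tray_back_left [0.761  0.2187]
scene tray_back_right [ 0.7641 -0.1032]
scene tray_front_left [0.5654 0.2212]
scene tray_front_right [ 0.5516 -0.1013]
tray [0.6609 0.061 ] yaw -0.012787627866537575 res [0.0081 0.0105 0.0022 0.006  0.0027 0.0081]
tray_back_left [0.763  0.2197]
tray_back_right [ 0.7589 -0.1003]
tray_front_left [0.563  0.2222]
tray_front_right [ 0.5589 -0.0977]
23.45 [0.5339 0.0615 0.0207] [-0.9998  0.018   0.0013] [ 0.6688  0.2047 -0.0495]
[ 29.97768382  39.2825     -49.45782909 113.13487933  41.25414344
  46.90806061  45.91232427]
```

Now I'll creep forward. Contact is expected at about 0.55, and the back face at about 0.556.

Call:
play_rows(plan=[[1, [-3, 0, 1], 0], [1, [-6, 0, 1], 0], [1, [-9, 0, 1], 0], [1, [-12, 0, 1], 0], [1, [-14, 0, 1], 0], [1, [-16, 0, 1], 0], [1, [-18, 0, 1], 0], [1, [-19, 0, 1], 0], [1, [-20, 0, 1], 0], [1, [-20, 0, 1], 0]])

```text
t: 24.45
tcp_pos: [0.5531, 0.0612, 0.0186]
tcp_rot: [[-1.0, 0.018, -0.001], [0.018, 1.0, 0.0], [0.001, -0.0, -1.0]]
ft_force: [-1.2, 0.8, -0.9]
width: 0.0853
gripper_force: 1.2
```

Call:
play_rows(plan=[[1, [-1, 0, 0], 0], [1, [-2, 0, 0], 0], [1, [-2, 0, 0], 0]])

```text
t: 24.75
tcp_pos: [0.5556, 0.0611, 0.0189]
tcp_rot: [[-1.0, 0.018, 0.0], [0.018, 1.0, -0.0], [-0.0, -0.0, -1.0]]
ft_force: [-2.1, -0.6, -0.6]
width: 0.0854
gripper_force: 1.1
```

Call:
play_rows(plan=[[1, [-1, 0, 0], 0], [1, [-2, 0, 0], 0], [1, [-2, 0, 0], 0]])

```text
t: 25.05
tcp_pos: [0.5573, 0.061, 0.0189]
tcp_rot: [[-1.0, 0.018, -0.001], [0.018, 1.0, -0.0], [0.001, -0.0, -1.0]]
ft_force: [-2.9, -0.3, -0.5]
width: 0.0854
gripper_force: 1.6
```

Call:
play_rows(plan=[[1, [-1, 0, 0], 0], [1, [-2, 0, 0], 0], [1, [-2, 0, 0], 0]])

```text
t: 25.35
tcp_pos: [0.5573, 0.0611, 0.0188]
tcp_rot: [[-1.0, 0.018, -0.004], [0.018, 1.0, -0.001], [0.004, -0.002, -1.0]]
ft_force: [-7.1, -0.5, 3.3]
width: 0.0854
gripper_force: 3.5
```

Call:
play_rows(plan=[[1, [-1, 0, 0], 0], [1, [-2, 0, 0], 0], [1, [-2, 0, 0], 0]])

```text
t: 25.65
tcp_pos: [0.5573, 0.0613, 0.0184]
tcp_rot: [[-1.0, 0.017, -0.008], [0.017, 1.0, -0.002], [0.008, -0.002, -1.0]]
ft_force: [-9.9, -1.8, 6.2]
width: 0.0855
gripper_force: 5.0
```

Call:
play_rows(plan=[[1, [-1, 0, 0], 0], [1, [-2, 0, 0], 0], [1, [-2, 0, 0], 0]])

```text
t: 25.95
tcp_pos: [0.5574, 0.0613, 0.018]
tcp_rot: [[-1.0, 0.017, -0.012], [0.017, 1.0, -0.003], [0.012, -0.003, -1.0]]
ft_force: [-13.2, -1.1, 7.1]
width: 0.0854
gripper_force: 6.5
```

Call:
play_rows(plan=[[1, [6, 0, 0], 0], [1, [14, 0, 0], 0], [1, [25, 0, 0], 0], [1, [40, 0, -30], 0], [1, [60, -20, -80], 0], [1, [90, -60, -130], 0], [1, [110, -110, -180], 0], [1, [120, -160, -200], 0], [1, [130, -210, -200], 0], [1, [130, -260, -200], 0], [1, [130, -300, -200], 0], [1, [130, -300, -200], 0]])

```text
t: 27.15
tcp_pos: [0.4275, -0.241, 0.2201]
tcp_rot: [[-1.0, 0.022, 0.002], [0.022, 1.0, -0.005], [-0.002, -0.005, -1.0]]
ft_force: [-0.4, 0.7, -0.6]
width: 0.0854
gripper_force: 0.0
```

```bash
python3 tray.py; python3 - <<'E'
from h import *
im,d=arm.snapshot("top"); a=im[110:230,125:335]; b,_=arm.snapshot("scene"); b=b[150:330,200:480]
cv2.imwrite("pics/e1.png",np.vstack([cv2.resize(a,(512,293),interpolation=cv2.INTER_CUBIC),cv2.resize(b,(512,300))])[:,:,::-1])
a=cv2.resize(im[115:225,130:300],None,fx=4.6,fy=4.6,interpolation=cv2.INTER_CUBIC);cv2.imwrite("pics/e2.png",a[:,:,::-1])
E
```

```text
top tray_back_left [0.7673 0.2286]
top tray_back_right [ 0.7685 -0.0899]
top tray_front_left [0.5774 0.2352]
top tray_front_right [ 0.5704 -0.0963]
scene tray_back_left [0.7687 0.2204]
scene tray_back_right [0.7668 0.224 ]
scene tray_front_left [0.5702 0.2231]
scene tray_front_right [ 0.556  -0.0963]
tray [0.6689 0.0658] yaw 0.0005717689343968967 res [0.0031 0.0043 0.0128 0.0025 0.0055 0.3182 0.003  0.0132]
tray_back_left [0.7688 0.2258]
tray_back_right [ 0.769  -0.0942]
tray_front_left [0.5688 0.2257]
tray_front_right [ 0.569  -0.0943]
27.65 [ 0.4284 -0.235   0.219 ] [-0.9999  0.0146 -0.0002] [-0.0002 -0.3329  0.3134]
```

View pics/e1.png

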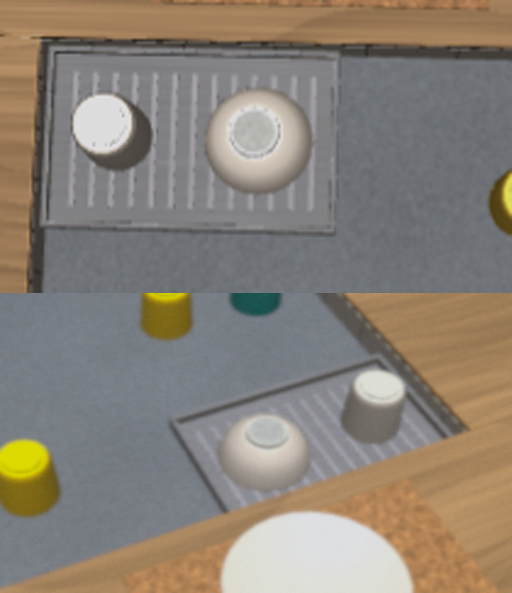

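View pics/e2.png

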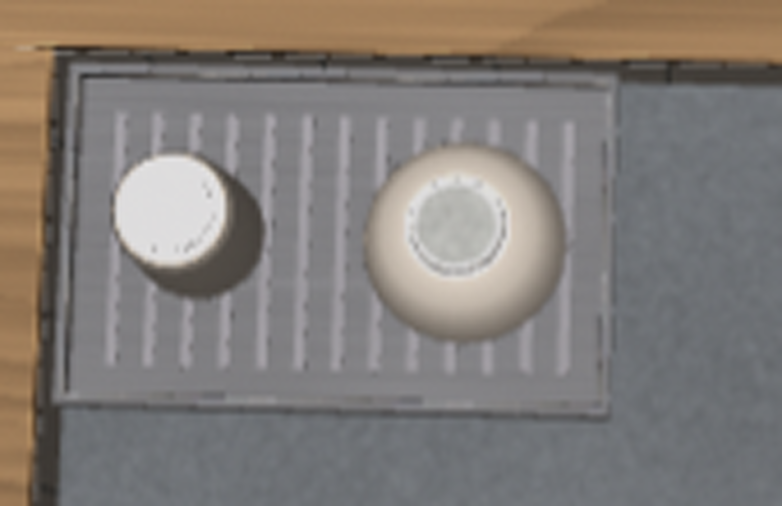

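The tray looks flush on both faces with the ware undisturbed. I'll give the right end one last light nudge in case the back push opened the side slightly.

Call:
play_rows(plan=[[0, [-40, 10, 0], 0.14], [0, [-80, 20, 0], 0.28], [0, [-120, 40, 0], 0.42], [0, [-160, 60, 0], 0.56], [0, [-200, 80, 0], 0.7], [0, [-237, 104, 20], 0.84], [0, [-237, 104, 50], 0.98], [0, [-237, 104, 80], 1.12], [0, [-237, 104, 80], 1.26], [0, [-237, 104, 80], 1.4], [0, [-237, 104, 80], 1.54], [0, [-237, 104, 80], 1.571], [0, [-237, 104, 120], 1.571], [0, [-237, 104, 160], 1.571], [0, [-237, 104, 185], 1.571], [0, [-237, 104, 195], 1.571], [0, [-237, 104, 196], 1.571], [0, [-237, 104, 196], 1.571]])

```text
t: 29.55
tcp_pos: [0.6681, -0.1366, 0.0242]
tcp_rot: [[0.017, 1.0, 0.002], [1.0, -0.017, 0.0], [0.0, 0.002, -1.0]]
ft_force: [0.0, 0.5, -0.1]
width: 0.0424
gripper_force: 0.0
```

Call:
play_rows(plan=[[0, [5, 0, 0], 0], [0, [10, 0, 0], 0], [0, [15, 0, 0], 0], [0, [20, 0, 0], 0], [0, [23, 0, 0], 0], [0, [26, 0, 0], 0], [0, [28, 0, 0], 0], [0, [30, 0, 0], 0], [0, [31, 0, 0], 0], [0, [31, 0, 0], 0]])

```text
t: 30.55
tcp_pos: [0.6674, -0.1058, 0.0229]
tcp_rot: [[0.018, 1.0, -0.0], [1.0, -0.018, -0.0], [-0.0, -0.0, -1.0]]
ft_force: [-0.4, 0.2, 1.6]
width: 0.0428
gripper_force: 0.0
```

Call:
play_rows(plan=[[0, [1, 0, 0], 0], [0, [2, 0, 0], 0], [0, [3, 0, 0], 0], [0, [3, 0, 0], 0]])

```text
t: 30.95
tcp_pos: [0.6674, -0.1053, 0.0229]
tcp_rot: [[0.019, 1.0, -0.0], [1.0, -0.019, -0.003], [-0.003, -0.0, -1.0]]
ft_force: [0.1, -4.8, -0.2]
width: 0.0425
gripper_force: 2.2
```

The finger met the end at the same place as before (-0.1053), so the side is still flush. I'll retreat clear now.

Call:
play_rows(plan=[[0, [-6, 0, 0], 0], [0, [-15, 0, 0], 0], [0, [-25, 0, 0], 0], [0, [-30, 0, -40], 0], [0, [-35, -10, -85], 0], [0, [-40, -50, -130], 0], [0, [-50, -90, -170], 0], [0, [-60, -130, -200], 0], [0, [-80, -170, -200], 0], [0, [-100, -200, -200], 0], [0, [-100, -200, -200], 0], [0, [-100, -200, -200], 0]])

```text
t: 32.15
tcp_pos: [0.4646, -0.2007, 0.2232]
tcp_rot: [[0.022, 1.0, 0.0], [1.0, -0.022, -0.001], [-0.001, 0.0, -1.0]]
ft_force: [1.0, 0.4, -0.6]
width: 0.0423
gripper_force: 0.0
```

```bash
python3 - <<'E'
from h import *
im,d=arm.snapshot("top"); cv2.imwrite("pics/e3.png",cv2.resize(im[115:225,130:300],None,fx=4.6,fy=4.6,interpolation=cv2.INTER_CUBIC)[:,:,::-1])
o=arm.get_obs();print(o["t"],o["tcp_pos"],o["ft_force"])
E
```

```text
32.2 [ 0.46593707 -0.19938024  0.2232986 ] [ 1.12950069  0.13649877 -0.48196167]
```

View pics/e3.png

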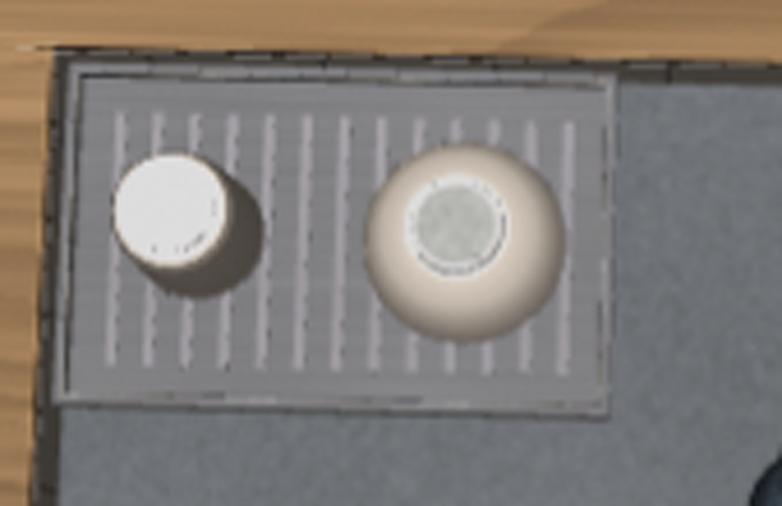

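The final crop shows the tray unchanged and parallel to both faces, with its rims against them and the cup and bowl upright.

```bash
python3 -c "
from bench import arm
print(arm.sign_off())"
```

```text
the job is handed in; nothing more can be done
None
```

The tray is in the corner, flush against the back and side faces as far as the final picture and the finger contact show; the bowl and cup are still upright on it, the hand is clear, and the job was handed in at about 32 s.

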